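# Complete the rest-block pinwheel and hold a bracket over it

## Task

Get the weld fixture ready for the cast bracket: set the two loose rest blocks flat into the two empty seats, completing the pinwheel of four round the locating pin with a post at each corner of the square, and let them go. Then lift the bracket by its rib at the balance point (not the middle of its length), keeping it from tipping, and hold it level and still with its bore straight over the pin and its far end over the far rest, its underside about 3 cm above the pin's tip. Finish while still holding it there, touching nothing of the fixture, and leave the other things on the bench where they are.

Things in the scene. Friction and masses are not known exactly. Their poses are not given: they have to be found in the camera images.
- fixture: Fixed weld fixture: dark steel plate 92 x 92 x 10 mm with a 36 mm wide tongue out to x = 155 mm. Origin on the bench under the pin (middle of the square), x along the tongue, z up. Round the pin: four block seats in a pinwheel, 4 mm gaps; two blocks are screwed down (feet along x, at (13.75, -26.25) and (-13.75, 26.25) mm), two seats are empty: bright 48 x 24 mm patches. Post tops are 54 mm above the bench.
- pin_tip (a point): Tip of the fixture's upright locating pin, 70 mm above the bench, on the fixture's z axis (12 mm diameter, tapered at the tip).
- far_rest (a point): Top centre of the round far rest (18 mm diameter) on the fixture's tongue, 130 mm from the pin in the fixture's +x and 54 mm above the bench.
- seat_1 (a point): Centre of empty seat 1, at (-26.25, -13.75) mm in the fixture's x, y, on the plate's top face (10 mm above the bench): the foot centre of a seated block. The seat's long side lies along the fixture's y.
- seat_1_post (a point): Point on the plate's top face that the post of the block in seat 1 must stand above: 13.5 mm from seat_1 along the seat's long side, towards the outer corner of the plate.
- seat_2 (a point): Centre of empty seat 2, at (26.25, 13.75) mm in the fixture's x, y, on the plate's top face (10 mm above the bench): the foot centre of a seated block. The seat's long side lies along the fixture's y.
- seat_2_post (a point): Point on the plate's top face that the post of the block in seat 2 must stand above: 13.5 mm from seat_2 along the seat's long side, towards the outer corner of the plate.
- block_1: Loose steel rest block, 90 g (both alike, either fits either seat). Foot 48 (x) x 24 (y) x 14 mm; on it a square post 14 x 14 mm, 30 mm tall, axis 13.5 mm from the foot's centre towards -x. Origin: centre of the foot's underside. When seated, the post end (-x) is at an outer corner of the plate.
- block_1_post (a point): Centre of the top of block_1's post, 44 mm above the block's underside.
- block_2: Loose steel rest block, 90 g (both alike, either fits either seat). Foot 48 (x) x 24 (y) x 14 mm; on it a square post 14 x 14 mm, 30 mm tall, axis 13.5 mm from the foot's centre towards -x. Origin: centre of the foot's underside. When seated, the post end (-x) is at an outer corner of the plate. It lies in the lane between case (29 mm high) and vise, its long side roughly along the lane (y).
- block_2_post (a point): Centre of the top of block_2's post, 44 mm above the block's underside.
- bracket: Loose grey cast-aluminium bracket, 0.34 to 0.5 kg: flange 76 x 76 x 15 mm with an 18 mm through bore in a 29 mm hub (32 mm high); an upright rib 14 mm thick (y), 14 to 39 mm high, runs from the hub along +x, over the flange, to an end boss (27 mm diameter, 39 mm high) at x = 130 mm. Spans x = -38 to 143.5 mm. Origin: bore centre at the underside; x to the boss, z up. Lies flat on flange and boss.
- bracket_balance (a point): The balance point (centre of mass seen from above), on the rib, 36.4 mm from the bore axis along the bracket's +x and 27 mm above its underside.
- bracket_end (a point): Centre of the underside of the bracket's end boss, 130 mm from the bore axis along the bracket's +x; it belongs over far_rest.
- ring_gauge: Steel ring gauge, 49 mm across and 15 mm high, a bystander to leave alone. Origin: centre of its underside.
- parts_tin: Round parts tin, 53 mm across and 22 mm high, a bystander to leave alone. Origin: centre of its underside.
- loupe: Black loupe, 33 mm across and 30 mm high, a bystander to leave alone. Origin: centre of its underside.

How it is judged:
By the outcome, as a careful person would: the job done as asked, in the order asked, and still so for the second after the job is handed in, while the arm keeps its last pose, push and grip.
It also fails if it takes over 72 s, if anything falls off the work surface, if the arm or the gripper's body presses on something with over 40 N, if the wrist force passes 120 N, or if a joint passes its speed limit or range.

## Robot

A 6-joint arm with a two-finger parallel gripper is mounted at the origin on a cart in front of the work surface, level with it; the furniture and walls round the work are solid. World frame = base frame: x ahead of the robot, y to its left, z up, the work surface at z = 0. Lengths are in m, angles in rad, forces in N, time in s.
With the tool pointing down it reaches from about 0.25 to 0.725 m from the base axis. Payload 4 kg.
Tool frame: the origin (TCP) lies midway between the tips of the shut fingers; the grasp point (between the pads) lies 19 mm behind it; z points along the fingers, y is the line along which they close (so a half turn about z gives the same grasp; the last joint's range is limited). The gripper opens to 85 mm and grips with 20 to 120 N. Pads are 22 mm wide; open, the fingers measure 114 mm over their backs; the gripper's body (76 mm by 85 mm) begins 54 mm behind the grasp point. The pads swing forward as they close: fully open they stand 13 mm farther back than shut.
Start: joints at [1.178, 0.241, 0.005, 1.335, 0, 1.571], TCP at [0.191, 0.462, 0.231] pointing down, gripper open.
Joint ranges: [-2.72, 2.72], [-1.05, 1.87], [-1.09, 1.28], [-1.99, 2.15], [-1.42, 1.44], [-3.14, 3.14]. Speed limits (rad/s): [2.79, 2.79, 3.14, 3.14, 3.14, 3.14].

## Interface

Orientations are given as a unit quaternion [x, y, z, w].
In Python, from workcell import bot gives the robot as it stands. The module is installed in compiled form; this text tells all that it offers.
- The arm moves only by the tool drive_tool, never from a script. Its arguments are lists of equal length, an entry for each row: "slide": the shift along the tool's x, y, z scaled (see below), a list of three; "rotation": the turn, a rotation vector about the tool's x, y, z scaled (see below), a list of three. A call has exactly 8 rows; each row is the pose to reach, as a shift and turn from the pose commanded when the call began, along the tool's axes at that moment; what a row does not reach only later rows make up. The controller multiplies each number of a shift by 250 mm and each number of a turn by 0.5 rad. A row lasts 1/8 s, in which the tool goes at most 62.5 mm and 10.7 degrees, less where a joint would pass 70% of its speed; a pose out of reach is approached as far as the arm can. A call with a number of a shift or a turn outside -1 to 1 is refused whole. A call with a gripper value outside its range is refused whole. "gripper" is the opening, from 0 (shut) to 1 (fully open), set as the call begins (left out, the last holds). The fingers move at their own pace and stop on an object; the grip force is fixed at half the most. Time passes only in rows, so rows that repeat a pose let the fingers close, or fill a call up. It gives the time, the measured TCP pose, the force, the opening and the grip force at its end, in the units of the state.
- bot.get_obs(): the state, without advancing time (a new reading comes with each control period).
- bot.camera(name): name is "scene" or "top" or "wrist"; returns a dict with "image" (384x512x3 uint8, red, green, blue), "z_map" (384x512 float32, m along the optical axis (not along the pixel's ray), 0 where there is no reading), "camera_matrix" (3x3 intrinsics, pixels), "xyz" and "orientation" of the camera in the world. Camera axes: x right, y up, looking along -z (the intrinsics and any distortion apply to the point x, -y, -z); pixel columns grow to the right and rows downward; lengths in m; the calibration is good to about 2 mm. A picture is of the moment at which its call begins.
- bot.job_done(): hands the job in; it is judged then, once.
The state is a dict: "clock": time; "joint_pos": joint angles; "joint_vel": joint speeds; "tau": joint torques, N m; "eef_pos": TCP position; "tool_rot": TCP orientation; "ft_force": force on the tool from outside, world axes, zero at the start; "ft_torque": the same for the moment, N m; "grip_width": finger opening in m; "grasp_force": force on a finger pad.
Only numpy, scipy, OpenCV 4.12 (cv2) and the standard library are available. Lean on these libraries where they do the work, as an engineer would, in place of code of your own. Each camera call takes 0.05 s, during which the arm holds its last target. There are 200 camera calls.

## Working session

There is one attempt and no reset: what is moved stays moved. The work goes in short steps, Python scripts to look and compute and a tool call to move; the robot and the scene stay as the last step left them, time stands still between calls to the robot, and variables do not carry over. Pictures are saved under pics/ and viewed, at most 10 in all, crops included, and the job is handed in when it is done.

Besides the shell and the picture viewer there is one more tool, called after ">>>" as a command line: name --argument value ..., lists and objects as JSON in quotes. drive_tool: Moves the arm, as the interface text tells. Shifts and turns lie within -1 to 1; 1 stands for 250 mm of shift or 0.5 rad of turn. Its arguments: {"type":"object","properties":{"slide":{"type":"array","items":{"type":"array","items":{"type":"number"}}},"rotation":{"type":"array","items":{"type":"array","items":{"type":"number"}}},"gripper":{"type":"number"}},"required":["slide","rotation"]}

```bash
mkdir -p pics
python3 - <<'E'
from workcell import bot
import cv2,numpy as np
o=bot.get_obs(); print({k:np.round(v,4) for k,v in o.items()})
for n in ("top","scene"):
    c=bot.camera(n); np.savez(f"{n}0.npz",**c); cv2.imwrite(f"pics/{n}0.png",c["image"][:,:,::-1])
    print(n,c["camera_matrix"],c["xyz"],c["orientation"],[k for k in c])
E
```

```text
{'clock': np.float64(0.0), 'joint_pos': array([1.178 , 0.2414, 0.0037, 1.3352, 0.    , 1.5708]), 'joint_vel': array([-0.0009, -0.0013, -0.0002,  0.0005,  0.0011, -0.001 ]), 'tau': array([ 1.40000e-03, -3.72316e+01,  2.52409e+01,  1.69000e-02,
        2.00000e-04,  0.00000e+00]), 'eef_pos': array([0.1911, 0.4613, 0.2304]), 'tool_rot': array([ 1.951e-01,  9.808e-01, -1.000e-03, -2.000e-04]), 'ft_force': array([-1.0063,  0.5583,  0.1323]), 'ft_torque': array([ 0.0061, -0.0129,  0.0169]), 'grasp_force': np.float64(0.0), 'grip_width': np.float64(0.0856)}
top [[422.66965281   0.         254.30917213]
 [  0.         422.66965281 194.55712713]
 [  0.           0.           1.        ]] [0.3150951  0.03130284 1.22709504] [ 0.06129755 -0.07612603 -0.69960865  0.70781012] ['image', 'z_map', 'camera_matrix', 'xyz', 'orientation']
scene [[352.12142911   0.         255.99406639]
 [  0.         352.12142911 191.80668284]
 [  0.           0.           1.        ]] [-0.0739836  -0.41765537  0.49471277] [ 0.44709393 -0.23283262 -0.38235704  0.7744024 ] ['image', 'z_map', 'camera_matrix', 'xyz', 'orientation']
```

View pics/top0.png

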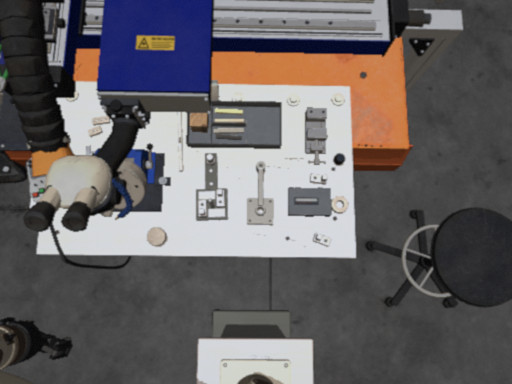

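View pics/scene0.png

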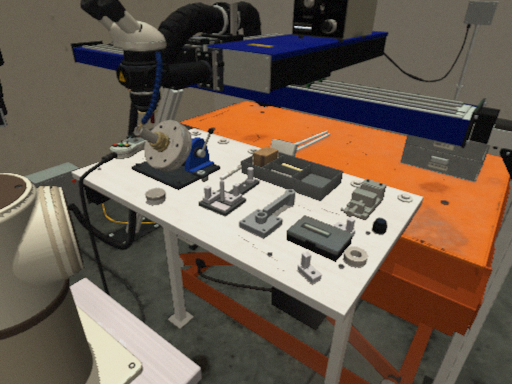

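The top view shows the fixture at (212,200), the bracket with its flange at (260,210) and boss at (261,166), block_1 at (321,239), and block_2 at (318,178) between the case (310,201) and the vise (316,130). The ring is at (340,204), the loupe at (339,158) and the tin at (157,236).

```bash
cat > h.py <<'E'
import numpy as np,cv2
from scipy.spatial.transform import Rotation as R
def load(f): return dict(np.load(f))
def ray(c,uv):
    uv=np.atleast_2d(uv).astype(float);K=c["camera_matrix"]
    d=np.c_[(uv[:,0]-K[0,2])/K[0,0],-(uv[:,1]-K[1,2])/K[1,1],-np.ones(len(uv))]
    return R.from_quat(c["orientation"]).apply(d)
def onz(c,uv,z):
    d=ray(c,uv); t=(z-c["xyz"][2])/d[:,2]; return c["xyz"]+t[:,None]*d
def proj(c,p):
    q=R.from_quat(c["orientation"]).inv().apply(np.atleast_2d(p)-c["xyz"]);K=c["camera_matrix"]
    return np.c_[K[0,2]+K[0,0]*q[:,0]/-q[:,2],K[1,2]-K[1,1]*q[:,1]/-q[:,2]]
def cloud(c):
    h,w=c["z_map"].shape; u,v=np.meshgrid(np.arange(w),np.arange(h))
    return (c["xyz"]+ray(c,np.c_[u.ravel(),v.ravel()])*c["z_map"].ravel()[:,None]).reshape(h,w,3)
E
python3 - <<'E'
from h import *
c=load("top0.npz")
print("base",proj(c,[0,0,0]),"tcp",proj(c,[.191,.461,.23]))
for n,uv,z in [("pin",(212,204),.07),("far",(210,157),.054),("bore",(260,211),.032),("boss",(261,166),.039),("b1",(321,239),.014),("b2",(318,178),.014),("case",(310,201),.03),("ring",(340,204),.015),("loupe",(339,158),.03),("tin",(157,236),.02),("vise",(316,130),.05)]:
    print(n,onz(c,uv,z)[0].round(3))
P=cloud(c); print("bench z",np.median(P[225:235,180:190,2]))
im=c["image"][90:270,30:370,::-1]; cv2.imwrite("pics/top0c.png",cv2.resize(im[0:180,140:340],None,fx=4,fy=3.3,interpolation=cv2.INTER_CUBIC)[:600])
E
```

```text
base [[254.79217266 396.68313777]] tcp [[ 51.95315598 332.521422  ]]
pin [0.515 0.125 0.07 ]
far [0.655 0.136 0.054]
bore [ 0.503 -0.009  0.032]
boss [ 0.634 -0.011  0.039]
b1 [ 0.427 -0.186  0.014]
b2 [ 0.607 -0.181  0.014]
case [ 0.535 -0.154  0.03 ]
ring [ 0.53  -0.244  0.015]
loupe [ 0.665 -0.242  0.03 ]
tin [0.429 0.282 0.02 ]
vise [ 0.743 -0.172  0.05 ]
bench z -0.0021911535667312743
```

View pics/top0c.png

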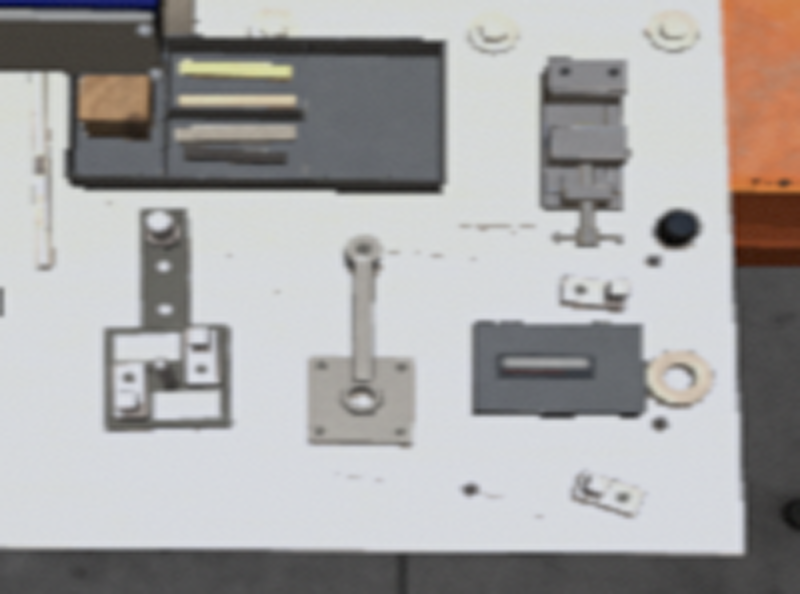

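The fixture's tongue runs roughly along +x, with the empty seats (bright patches) at upper left (seat_2) and lower right (seat_1). Block_2's post faces -y, which suits seat_1. Block_1's post faces about +y, which suits seat_2.

```bash
cat >> h.py <<'E'
def quat(yaw):  # tool down, tool y axis at heading yaw in the world
    y=np.array([np.cos(yaw),np.sin(yaw),0]);z=np.array([0,0,-1.]);x=np.cross(y,z)
    return R.from_matrix(np.c_[x,y,z])
def move(o,p,yaw):
    q=R.from_quat(o["tool_rot"]); y0=q.as_matrix()[:,1]; h=np.arctan2(y0[1],y0[0])
    yaw=h+(yaw-h+np.pi/2)%np.pi-np.pi/2
    s=q.inv().apply(np.array(p)-o["eef_pos"])/.25; r=(q.inv()*quat(yaw)).as_rotvec()/.5
    return s.round(4),r.round(4)
E
python3 - <<'E'
from h import *
from workcell import bot
for n in("top","scene"):
    P=cloud(load(n+"0.npz")).reshape(-1,3)
    m=(P[:,2]>.12)&(P[:,0]<.72)&(P[:,0]>.1)&(abs(P[:,1])<.6)&(P[:,2]<1)
    Q=P[m]; 
    for y in np.arange(-.6,.6,.1):
        s=Q[(Q[:,1]>=y)&(Q[:,1]<y+.1)]
        if len(s)>5: print(n,y.round(1),s.min(0).round(2),s.max(0).round(2))
    if n=="top":
        m=(abs(P[:,0]-.74)<.1)&(abs(P[:,1]+.17)<.05); print("vise h",P[m][:,2].max())
o=bot.get_obs(); c=bot.camera("wrist"); q=R.from_quat(o["tool_rot"])
print("cam in tool",q.inv().apply(c["xyz"]-o["eef_pos"]),(q.inv()*R.from_quat(c["orientation"])).as_matrix().round(2),c["camera_matrix"][0])
print(move(o,[.40,.10,.33],np.pi/2))
E
```

```text
top 0.1 [0.7  0.12 0.26] [0.72 0.2  0.36]
top 0.2 [0.47 0.2  0.12] [0.72 0.3  0.38]
top 0.3 [0.15 0.3  0.12] [0.72 0.4  0.68]
top 0.4 [0.15 0.4  0.24] [0.72 0.5  0.53]
top 0.5 [0.22 0.5  0.23] [0.72 0.58 0.42]
vise h 0.056025256115588284
scene 0.1 [0.7  0.12 0.26] [0.72 0.2  0.36]
scene 0.2 [0.47 0.2  0.12] [0.72 0.3  0.38]
scene 0.3 [0.39 0.3  0.12] [0.72 0.4  0.48]
scene 0.4 [0.17 0.4  0.12] [0.72 0.5  0.47]
scene 0.5 [0.21 0.5  0.18] [0.72 0.54 0.43]
cam in tool [ 0.07542542 -0.00154763 -0.14283864] [[-0.    0.96  0.29]
 [ 1.    0.    0.  ]
 [ 0.    0.29 -0.96]] [266.43776308   0.         257.26303178]
(array([-1.325 , -1.0165, -0.3961]), array([-3.800e-03, -7.000e-04, -7.856e-01]))
```

Run:
```python
from h import *
from workcell import bot
o=bot.get_obs()
print(move(o,[.32,.22,.24],np.pi/2))
```

```text
(array([-0.8456, -0.6952, -0.0364]), array([-3.200e-03, -6.000e-04, -7.856e-01]))
```

>>> drive_tool --slide '[[-0.14,-0.116,0],[-0.28,-0.232,-0.01],[-0.42,-0.348,-0.02],[-0.56,-0.464,-0.03],[-0.7,-0.58,-0.035],[-0.8,-0.66,-0.036],[-0.846,-0.695,-0.036],[-0.846,-0.695,-0.036]]' --rotation '[[0,0,-0.13],[0,0,-0.26],[0,0,-0.39],[0,0,-0.52],[0,0,-0.65],[0,0,-0.74],[0,0,-0.785],[0,0,-0.785]]'

```text
clock: 1.15
eef_pos: [0.3205, 0.2197, 0.2402]
tool_rot: [0.002, 1.0, -0.0, -0.0]
ft_force: [1.1, -0.3, -0.1]
grip_width: 0.0853
grasp_force: 0.0
```

Run:
```python
from h import *
from workcell import bot
o=bot.get_obs()
print(o["clock"],o["eef_pos"],move(o,[.46,-.02,.22],np.pi/2))
```

```text
1.15 [0.32046132 0.21969016 0.24018043] (array([-0.5611, -0.957 ,  0.0806]), array([-0.0001, -0.0007, -0.0061]))
```

>>> drive_tool --slide '[[-0.1,-0.16,0.01],[-0.2,-0.32,0.02],[-0.3,-0.48,0.04],[-0.4,-0.64,0.06],[-0.48,-0.8,0.07],[-0.54,-0.92,0.08],[-0.56,-0.956,0.08],[-0.56,-0.956,0.08]]' --rotation '[[0,0,0],[0,0,0],[0,0,0],[0,0,0],[0,0,-0.006],[0,0,-0.006],[0,0,-0.006],[0,0,-0.006]]'

```text
clock: 2.15
eef_pos: [0.4602, -0.018, 0.2201]
tool_rot: [-0.001, 1.0, 0.0, -0.0]
ft_force: [0.3, 1.3, 0.2]
grip_width: 0.0857
grasp_force: 0.0
```

Run:
```python
from h import *
from workcell import bot
o=bot.get_obs();print(o["eef_pos"],o["clock"])
c=bot.camera("wrist"); np.savez("w1.npz",**c)
cv2.imwrite("pics/w1.png",cv2.resize(c["image"][:,:,::-1],(800,600),interpolation=cv2.INTER_CUBIC))
```

```text
[ 0.46015018 -0.01803262  0.22005718] 2.15
```

View pics/w1.png

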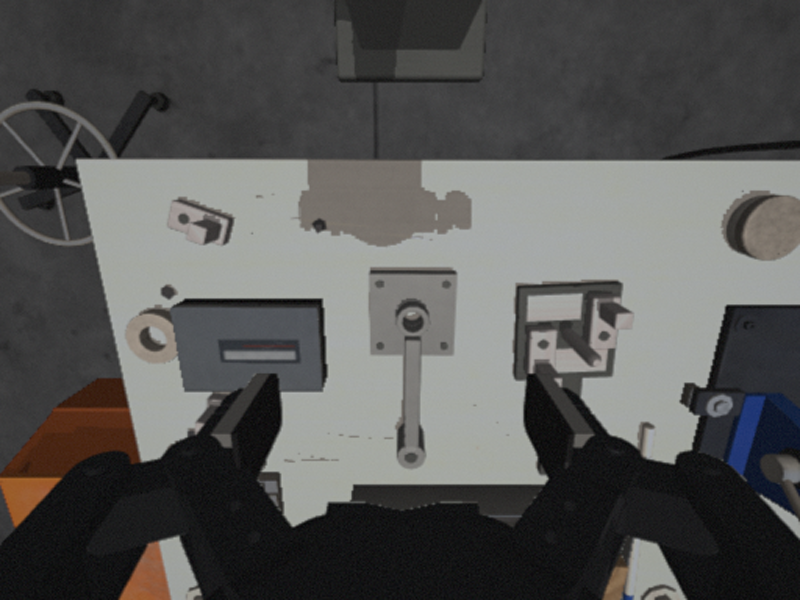

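The wrist view shows block_1 at (200,222), the bracket bore at (411,318) and boss at (411,457), and the fixture at (568,330) with its empty seats at (553,307) and (580,355).

```bash
cat >> h.py <<'E'
def rect(P,ctr,rad,z0,z1):
    m=(np.hypot(P[...,0]-ctr[0],P[...,1]-ctr[1])<rad)&(P[...,2]>z0)&(P[...,2]<z1)
    xy=P[m][:,:2]
    if len(xy)<8: return len(xy)
    r=cv2.minAreaRect((xy*1000).astype(np.float32)); return len(xy),np.round(xy.mean(0)*1000,1),[np.round(v,1) for v in r]
E
python3 - <<'E'
from h import *
c=load("w1.npz"); P=cloud(c)
m=(abs(P[...,0]-.45)<.03)&(abs(P[...,1]-.05)<.02); print("bench",np.median(P[m][:,2]),P[m][:,2].std())
for n,ctr in [("b1",(.427,-.186)),("fix",(.515,.125)),("br",(.53,-.01))]:
    m=(np.hypot(P[...,0]-ctr[0],P[...,1]-ctr[1])<(.04 if n=="b1" else .09)); print(n,np.histogram(P[m][:,2],bins=np.arange(-.004,.08,.004)))
print("b1 all",rect(P,(.427,-.186),.045,.007,.018)); print("b1 post",rect(P,(.427,-.186),.045,.038,.05))
print("fix plate",rect(P,(.51,.125),.09,.004,.075))
print("fix seat/foot",rect(P,(.51,.125),.09,.02,.026)); print("posts",rect(P,(.51,.125),.06,.05,.06)); print("pin",rect(P,(.515,.125),.02,.062,.075))
print("flange",rect(P,(.50,-.01),.06,.01,.02)); print("boss/rib",rect(P,(.55,-.01),.12,.024,.045)); print("hub",rect(P,(.5,-.01),.02,.027,.035))
E
```

```text
bench 0.2897080129965317 0.09952538649400974
b1 (array([1741,  206,   42,   54,  438,   24,   22,   19,   21,   23,   27,
         77,   74,    0,    0,    0,    0,    0,    0,    0]), array([-0.004,  0.   ,  0.004,  0.008,  0.012,  0.016,  0.02 ,  0.024,
        0.028,  0.032,  0.036,  0.04 ,  0.044,  0.048,  0.052,  0.056,
        0.06 ,  0.064,  0.068,  0.072,  0.076]))
fix (array([6125,  680,  102, 2291,  124,  109,  433,  464,   57,   56,   51,
         59,   50,   55,  161,   18,   20,   35,   36,    0]), array([-0.004,  0.   ,  0.004,  0.008,  0.012,  0.016,  0.02 ,  0.024,
        0.028,  0.032,  0.036,  0.04 ,  0.044,  0.048,  0.052,  0.056,
        0.06 ,  0.064,  0.068,  0.072,  0.076]))
br (array([6785,  805,   60,   77, 2109,  357,   62,   93,  363,   89,  612,
         48,    0,    0,    0,    0,    0,    0,    0,    0]), array([-0.004,  0.   ,  0.004,  0.008,  0.012,  0.016,  0.02 ,  0.024,
        0.028,  0.032,  0.036,  0.04 ,  0.044,  0.048,  0.052,  0.056,
        0.06 ,  0.064,  0.068,  0.072,  0.076]))
b1 all (516, array([ 422.4, -190.2]), [array([ 425.6, -189.3]
[... 154 characters left out ...]
ate (4121, array([519.5, 127.6]), [array([534.4, 131.1]), array([110.7,  91.9]), np.float64(2.7)])
fix seat/foot (873, array([522.8, 128.8]), [array([520.8, 128.9]), array([51.5, 94.2]), np.float64(21.5)])
posts (205, array([507.7, 144.3]), [array([521.7, 136.5]), array([17.1, 80.5]), np.float64(52.5)])
pin (82, array([524.1, 129.2]), [array([524.9, 129.5]), array([ 8.7, 11.5]), np.float64(69.5)])
flange (2416, array([502.5, -10.3]), [array([506.5, -10.4]), array([76., 77.]), np.float64(90.0)])
boss/rib (2900, array([549.3, -51.8]), [array([568.9, -16.2]), array([236.1, 153.9]), np.float64(77.2)])
hub (234, array([505.6, -10.5]), [array([506. , -10.4]), array([27.5, 26.6]), np.float64(0.1)])
```

Run:
```python
from h import *
from workcell import bot
o=bot.get_obs(); print(move(o,[.4304,-.1766,.08],np.deg2rad(69.9)),move(o,[.4304,-.1766,.019],np.deg2rad(69.9)))
```

```text
(array([ 0.1196, -0.6358,  0.5603]), array([ 0.0011, -0.0018,  0.7084])) (array([ 0.1194, -0.636 ,  0.8043]), array([ 0.0011, -0.0018,  0.7084]))
```

>>> drive_tool --slide '[[0.03,-0.16,0.1],[0.06,-0.32,0.22],[0.09,-0.48,0.34],[0.11,-0.6,0.46],[0.12,-0.636,0.56],[0.12,-0.636,0.68],[0.12,-0.636,0.78],[0.12,-0.636,0.804]]' --rotation '[[0,0,0.16],[0,0,0.32],[0,0,0.48],[0,0,0.62],[0,0,0.708],[0,0,0.708],[0,0,0.708],[0,0,0.708]]' --gripper 0.6

```text
clock: 3.2
eef_pos: [0.4295, -0.1758, 0.0182]
tool_rot: [0.174, 0.985, 0.001, -0.002]
ft_force: [-0.4, 1.0, 1.2]
grip_width: 0.0513
grasp_force: 0.0
```

>>> drive_tool --slide '[[0,0,0],[0,0,0],[0,0,0],[0,0,0],[0,0,0],[0,0,0],[0,0,0],[0,0,0]]' --rotation '[[0,0,0],[0,0,0],[0,0,0],[0,0,0],[0,0,0],[0,0,0],[0,0,0],[0,0,0]]' --gripper 0

```text
clock: 4.2
eef_pos: [0.4319, -0.1778, 0.0207]
tool_rot: [0.175, 0.985, 0.0, 0.002]
ft_force: [-0.2, 2.0, 6.4]
grip_width: 0.0129
grasp_force: 59.4
```

Run:
```python
from h import *
from workcell import bot
o=bot.get_obs(); print(o["eef_pos"],o["grip_width"],R.from_quat(o["tool_rot"]).as_matrix()[:,1])
print(move(o,[.42,.07,.20],np.deg2rad(92.7)))
```

```text
[ 0.43192814 -0.17783864  0.02066396] 0.012913742731781917 [3.44048929e-01 9.38951370e-01 8.12484920e-04]
(array([ 0.3837,  0.915 , -0.7178]), array([ 4.000e-04,  6.300e-03, -7.967e-01]))
```

Run:
```python
from h import *
from workcell import bot
o=bot.get_obs(); print(move(o,[.44,.0,.20],np.deg2rad(92.7)))
```

```text
(array([ 0.2123,  0.6796, -0.7174]), array([ 4.000e-04,  6.300e-03, -7.967e-01]))
```

>>> drive_tool --slide '[[0,0,-0.1],[0,0,-0.25],[0.03,0.1,-0.4],[0.07,0.22,-0.52],[0.11,0.36,-0.64],[0.16,0.52,-0.717],[0.2,0.64,-0.717],[0.212,0.68,-0.717]]' --rotation '[[0,0,0],[0,0,0],[0,0,-0.16],[0,0,-0.32],[0,0,-0.48],[0,0,-0.64],[0,0,-0.797],[0,0,-0.797]]'

```text
clock: 5.2
eef_pos: [0.4392, 0.0014, 0.1989]
tool_rot: [-0.024, 1.0, -0.0, 0.0]
ft_force: [0.1, -1.0, -0.7]
grip_width: 0.0133
grasp_force: 58.7
```

Run:
```python
from h import *
from workcell import bot
o=bot.get_obs();print(o["eef_pos"],o["clock"],R.from_quat(o["tool_rot"]).as_matrix().round(4).tolist())
c=bot.camera("wrist"); np.savez("w2.npz",**c,eef=o["eef_pos"],rot=o["tool_rot"])
cv2.imwrite("pics/w2.png",cv2.resize(c["image"][:,:,::-1],(800,600),interpolation=cv2.INTER_CUBIC))
P=cloud(c)
f=(.524,.129)
print("plate",rect(P,(.524,.129),.068,.004,.075)); print("plate top",rect(P,(.524,.129),.068,.006,.012))
for z0,z1 in((.021,.027),):
  for cc in ((.511,.155),(.539,.103)): print("fixed foot",rect(P,cc,.026,z0,z1))
print("posts",rect(P,(.50,.155),.02,.05,.058),rect(P,(.55,.103),.02,.05,.058)); print("pin",rect(P,f,.012,.064,.075))
m=(np.hypot(P[...,0]-f[0],P[...,1]-f[1])<.02)&(P[...,2]>.03); print("pin all",P[m].mean(0))
```

```text
[0.43919857 0.00143199 0.19888086] 5.2 [[-0.9988, -0.049, 0.0005], [-0.049, 0.9988, -0.0002], [-0.0005, -0.0002, -1.0]]
plate (4331, array([518.6, 127. ]), [array([532.3, 131.1]), array([107.5,  92. ]), np.float64(2.8)])
plate top (2401, array([518.4, 124.9]), [array([532.3, 131.1]), array([107.5,  92. ]), np.float64(2.8)])
fixed foot (441, array([511.8, 153.3]), [array([510.1, 149.1]), array([47.4, 37.8]), np.float64(2.5)])
fixed foot (457, array([534.7, 103.9]), [array([539.3, 109.6]), array([47.6, 32.8]), np.float64(3.1)])
posts (146, array([496. , 154.8]), [array([496.3, 155.3]), array([14. , 14.4]), np.float64(4.9)]) 5
pin (75, array([523.8, 129.7]), [array([524.4, 130.2]), array([8.9, 9.9]), np.float64(71.3)])
pin all [0.52267043 0.12861881 0.05405491]
```

View pics/w2.png

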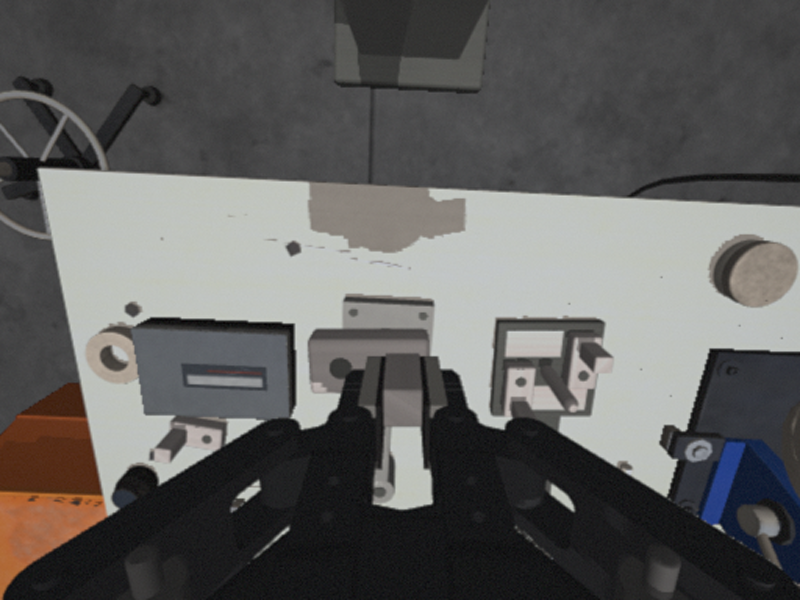

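The held block sits square between the fingers (foot at (370,360), post at (400,390)). The fixture is clear at (550,368).

Run:
```python
from h import *
c=load("w2.npz"); P=cloud(c); q=R.from_quat(c["rot"])
T=q.inv().apply((P-c["eef"]).reshape(-1,3)).reshape(P.shape)*1000  # tool frame mm
m=(abs(T[...,0])<40)&(abs(T[...,1])<50)&(T[...,2]>-30)&(T[...,2]<30)&(np.arange(384)[:,None]<260)
print(np.histogram(T[m][:,2],bins=np.arange(-30,31,3)))
for a,b in((2,9),):
    k=m&(T[...,2]>a)&(T[...,2]<b); t=T[k]; print(len(t),np.percentile(t,[1,50,99],axis=0).round(1),[np.round(v,1) for v in cv2.minAreaRect(t[:,:2].astype(np.float32))])
    w=t[abs(t[:,1]+20)<12]; print(np.polyfit(w[:,1],w[:,2],1),np.polyfit(w[:,0],w[:,2],1))
k=m&(T[...,2]>-28)&(T[...,2]<-20); print("top",T[k].mean(0) if k.any() else None)
```

```text
(array([ 175,  197,  427,  205,  203,  180,  182,  148,   94,   61,   43,
        303, 1252,  136,  138,  108,    2,    0,    0,    0]), array([-30, -27, -24, -21, -18, -15, -12,  -9,  -6,  -3,   0,   3,   6,
         9,  12,  15,  18,  21,  24,  27,  30]))
1573 [[ -9.3 -38.1   2.8]
 [  8.3 -24.4   6.6]
 [ 13.9   8.1   8.8]] [array([  1.9, -15. ]), array([47.9, 24.5]), np.float64(89.3)]
[0.01756182 7.01804529] [0.03531504 6.40791388]
top [  8.18856117  -1.26335258 -23.52187983]
```

Run:
```python
from h import *
from workcell import bot
for n in("top0","scene0","w1","w2"):
    P=cloud(load(n+".npz")).reshape(-1,3)
    for z0 in np.arange(.09,.42,.05):
        m=(P[:,2]>z0)&(P[:,2]<z0+.05)&(P[:,0]>.42)&(P[:,0]<.7)&(P[:,1]>.18)&(P[:,1]<.36)
        if m.sum()>3: print(n,z0.round(2),m.sum(),P[m].min(0).round(3),P[m][:,0].max().round(3))
o=bot.get_obs(); print(move(o,[.5517,.1607,.10],np.deg2rad(92.3)))
```

```text
top0 0.09 677 [0.539 0.283 0.09 ] 0.668
top0 0.14 111 [0.455 0.292 0.14 ] 0.666
top0 0.19 68 [0.456 0.306 0.19 ] 0.473
top0 0.24 182 [0.455 0.268 0.24 ] 0.69
top0 0.29 2062 [0.449 0.25  0.29 ] 0.696
top0 0.34 864 [0.453 0.268 0.34 ] 0.699
top0 0.39 1300 [0.436 0.306 0.39 ] 0.558
scene0 0.09 584 [0.536 0.287 0.09 ] 0.665
scene0 0.14 71 [0.454 0.292 0.14 ] 0.655
scene0 0.19 180 [0.454 0.306 0.191] 0.522
scene0 0.24 923 [0.453 0.269 0.24 ] 0.696
scene0 0.29 1857 [0.447 0.251 0.29 ] 0.697
scene0 0.34 1076 [0.446 0.268 0.34 ] 0.694
scene0 0.39 871 [0.421 0.308 0.39 ] 0.544
w1 0.09 57 [0.634 0.292 0.09 ] 0.647
w2 0.09 82 [0.634 0.294 0.09 ] 0.658
(array([-0.4804,  0.6132,  0.3945]), array([ 0.0009, -0.    ,  0.0166]))
```

>>> drive_tool --slide '[[-0.06,0.08,0.04],[-0.13,0.17,0.08],[-0.2,0.26,0.12],[-0.28,0.36,0.18],[-0.36,0.46,0.24],[-0.43,0.55,0.3],[-0.47,0.6,0.36],[-0.48,0.613,0.395]]' --rotation '[[0,0,0],[0,0,0],[0,0,0],[0,0,0.017],[0,0,0.017],[0,0,0.017],[0,0,0.017],[0,0,0.017]]'

```text
clock: 6.25
eef_pos: [0.5517, 0.1584, 0.0982]
tool_rot: [-0.019, 1.0, -0.001, -0.001]
ft_force: [0.2, 0.2, -1.3]
grip_width: 0.0125
grasp_force: 58.8
```

Run:
```python
from h import *
from workcell import bot
o=bot.get_obs();print(o["eef_pos"],o["clock"],R.from_quat(o["tool_rot"]).as_matrix()[:,1])
c=bot.camera("wrist"); np.savez("w3.npz",**c,eef=o["eef_pos"],rot=o["tool_rot"])
cv2.imwrite("pics/w3.png",cv2.resize(c["image"][:,:,::-1],(800,600),interpolation=cv2.INTER_CUBIC))
P=cloud(c)
print("plate top",rect(P,(.5248,.1306),.068,.006,.012))
print("posts",rect(P,(.497,.155),.02,.05,.058)); print("foot held",rect(P,(.55,.145),.045,.09,.096))
print(move(o,[.5517,.1607,.0315],np.deg2rad(92.3)))
```

```text
[0.55172039 0.15839315 0.09817626] 6.25 [-0.03805488  0.99927514 -0.00101404]
plate top (6297, array([516.7, 132. ]), [array([524.9, 130.9]), array([90.8, 92.1]), np.float64(2.3)])
posts (410, array([496.8, 155.7]), [array([496.9, 155.7]), array([13.8, 13.4]), np.float64(2.2)])
foot held (1509, array([546.5, 137.4]), [array([550.2, 143.4]), array([24.2, 47.5]), np.float64(2.0)])
(array([-0.0008,  0.0095,  0.2667]), array([-0.002 , -0.0043, -0.0042]))
```

View pics/w3.png

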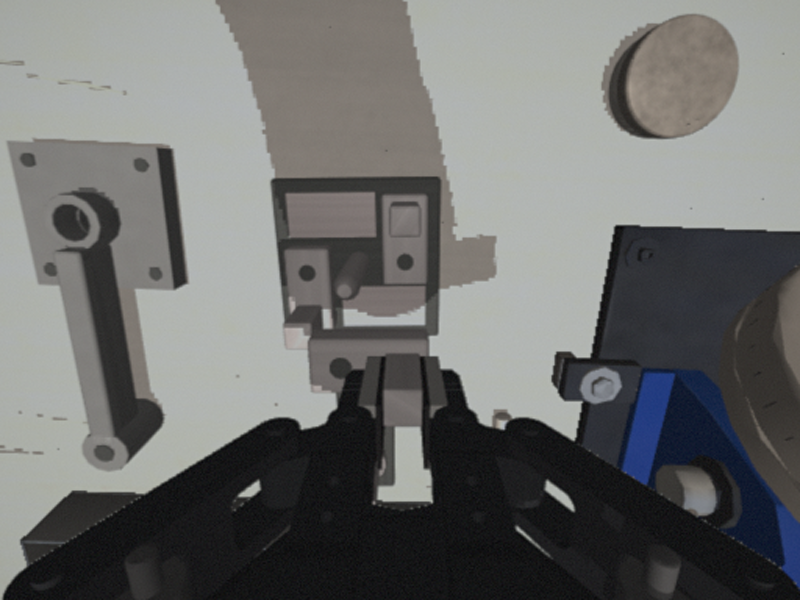

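The held foot (370,360) hovers just short of the far seat at (385,305). It needs about 2.3 mm more in +y, then straight down.

>>> drive_tool --slide '[[-0.001,0.0095,0],[-0.001,0.0095,0.06],[-0.001,0.0095,0.12],[-0.001,0.0095,0.18],[-0.001,0.0095,0.23],[-0.001,0.0095,0.26],[-0.001,0.0095,0.27],[-0.001,0.0095,0.271]]' --rotation '[[0,0,-0.01],[0,0,-0.01],[0,0,-0.01],[0,0,-0.01],[0,0,-0.01],[0,0,-0.01],[0,0,-0.01],[0,0,-0.01]]'

```text
clock: 7.3
eef_pos: [0.5524, 0.1614, 0.0322]
tool_rot: [-0.022, 1.0, 0.0, 0.0]
ft_force: [-0.1, -1.1, -0.0]
grip_width: 0.0127
grasp_force: 58.8
```

>>> drive_tool --slide '[[0,0,0.003],[0,0,0.005],[0,0,0.007],[0,0,0.008],[0,0,0.008],[0,0,0.008],[0,0,0.008],[0,0,0.008]]' --rotation '[[0,0,0],[0,0,0],[0,0,0],[0,0,0],[0,0,0],[0,0,0],[0,0,0],[0,0,0]]'

```text
clock: 8.3
eef_pos: [0.5524, 0.1614, 0.0307]
tool_rot: [-0.022, 1.0, 0.0, 0.0]
ft_force: [-2.5, -0.1, 5.6]
grip_width: 0.0126
grasp_force: 59.6
```

Contact at the expected height, so I'll release and rise.

>>> drive_tool --slide '[[0,0,0],[0,0,0],[0,0,0],[0,0,0],[0,0,-0.08],[0,0,-0.2],[0,0,-0.36],[0,0,-0.5]]' --rotation '[[0,0,0],[0,0,0],[0,0,0],[0,0,0],[0,0,0],[0,0,0],[0,0,0],[0,0,0]]' --gripper 0.45

```text
clock: 9.3
eef_pos: [0.5523, 0.1613, 0.1564]
tool_rot: [-0.022, 1.0, 0.0, 0.0]
ft_force: [0.0, 0.9, -0.7]
grip_width: 0.0385
grasp_force: 0.0
```

Run:
```python
from h import *
from workcell import bot
o=bot.get_obs();print(o["eef_pos"],o["clock"])
# block 2 from the earlier views
for n in ("w1","w2"):
    P=cloud(load(n+".npz")); b=(.607,-.181)
    print("foot",rect(P,b,.045,.007,.018),"post",rect(P,b,.045,.038,.05)); print("case",rect(P,(.535,-.154),.06,.022,.034))
# view pose for block 2: hand short of the lane
print(move(o,[.52,-.08,.20],np.pi/2))
```

```text
[0.55225108 0.16130912 0.15638028] 9.3
foot (65, array([ 593.8, -197.8]), [array([ 594.2, -198.4]), array([ 9.1, 16.9]), np.float64(11.9)]) post (41, array([ 599.1, -199.1]), [array([ 600.3, -200.6]), array([ 6.5, 12.8]), np.float64(52.2)])
case (4277, array([ 529.7, -154.6]), [array([ 532.6, -154.1]), array([ 83.5, 119.6]), np.float64(0.2)])
foot (474, array([ 602.4, -178.5]), [array([ 604.7, -182.6]), array([47.7, 24.7]), np.float64(81.1)]) post (132, array([ 601.9, -194.9]), [array([ 603.4, -195.8]), array([14.1, 15. ]), np.float64(81.1)])
case (4856, array([ 531.3, -154. ]), [array([ 532.5, -154. ]), array([ 83.4, 119.8]), np.float64(0.3)])
(array([ 0.1709, -0.9587, -0.1746]), array([0.0002, 0.0009, 0.0873]))
```

>>> drive_tool --slide '[[0,-0.1,-0.05],[0,-0.25,-0.1],[0,-0.42,-0.12],[0,-0.58,-0.12],[0,-0.72,-0.1],[0,-0.84,-0.1],[-0.02,-0.94,-0.1],[-0.04,-0.98,-0.1]]' --rotation '[[0,0,0],[0,0,0],[0,0,0],[0,0,0.06],[0,0,0.15],[0,0,0.25],[0,0,0.34],[0,0,0.38]]'

```text
clock: 10.3
eef_pos: [0.5729, -0.0843, 0.18]
tool_rot: [0.074, 0.997, 0.0, -0.0]
ft_force: [0.6, 0.4, -0.6]
grip_width: 0.0386
grasp_force: 0.0
```

Run:
```python
from h import *
from workcell import bot
o=bot.get_obs();print(o["eef_pos"],o["clock"])
y=np.deg2rad(81.1);print(move(o,[.603,-.1958,.09],y),move(o,[.603,-.1958,.021],y))
c=bot.camera("wrist");P=cloud(c); b=(.605,-.183)
print("foot",rect(P,b,.045,.007,.018),"post",rect(P,b,.045,.038,.05))
f=(.5249,.1309); print("plate",rect(P,f,.068,.006,.012)); print("seated foot",rect(P,(.5505,.1457),.03,.021,.027)); print("posts",rect(P,(.549,.159),.02,.05,.058),rect(P,(.497,.1556),.02,.05,.058))
```

```text
[ 0.57290823 -0.0843087   0.17996118] 10.3
(array([-0.1852, -0.4232,  0.3598]), array([ 0.0001, -0.0003,  0.0132])) (array([-0.1852, -0.4232,  0.6358]), array([ 0.0001, -0.0003,  0.0132]))
foot (615, array([ 604.1, -177.8]), [array([ 605.8, -182.9]), array([47.9, 24.7]), np.float64(81.5)]) post (188, array([ 606.8, -193.6]), [array([ 622.9, -190.4]), array([57.7, 17.7]), np.float64(17.5)])
plate (3771, array([521. , 119.2]), [array([536.3, 130.8]), array([113.2,  91.9]), np.float64(2.8)])
seated foot (704, array([548.6, 143.1]), [array([542.1, 142.7]), array([42.5, 52.9]), np.float64(2.9)])
posts (247, array([550.3, 158.4]), [array([550.6, 159.5]), array([13.9, 16. ]), np.float64(4.4)]) (292, array([497.2, 154.3]), [array([497.2, 155. ]), array([13.9, 16.1]), np.float64(2.8)])
```

>>> drive_tool --slide '[[-0.07,-0.16,0.06],[-0.14,-0.32,0.14],[-0.18,-0.41,0.24],[-0.187,-0.424,0.34],[-0.187,-0.424,0.46],[-0.187,-0.424,0.56],[-0.187,-0.424,0.62],[-0.187,-0.424,0.634]]' --rotation '[[0,0,0.005],[0,0,0.007],[0,0,0.007],[0,0,0.007],[0,0,0.007],[0,0,0.007],[0,0,0.007],[0,0,0.007]]'

```text
clock: 11.35
eef_pos: [0.6032, -0.1938, 0.0205]
tool_rot: [0.074, 0.997, 0.0, -0.001]
ft_force: [0.7, -0.5, 0.7]
grip_width: 0.0384
grasp_force: 0.0
```

>>> drive_tool --slide '[[0,0,0],[0,0,0],[0,0,0],[0,0,0],[0,0,0],[0,0,0],[0,0,0],[0,0,0]]' --rotation '[[0,0,0],[0,0,0],[0,0,0],[0,0,0],[0,0,0],[0,0,0],[0,0,0],[0,0,0]]' --gripper 0

```text
clock: 12.35
eef_pos: [0.6046, -0.1949, 0.0228]
tool_rot: [0.075, 0.997, -0.0, 0.001]
ft_force: [0.3, 0.5, 5.6]
grip_width: 0.0123
grasp_force: 61.0
```

Run:
```python
from h import *
from workcell import bot
o=bot.get_obs();print(o["eef_pos"],o["clock"])
print(move(o,[.55,.0,.18],np.deg2rad(92.5)))
```

```text
[ 0.60455494 -0.19492294  0.02279333] 12.35
(array([ 0.3306,  0.7383, -0.6297]), array([-0.0008,  0.0046, -0.3867]))
```

>>> drive_tool --slide '[[0,0,-0.1],[0,0,-0.25],[0.02,0.08,-0.42],[0.08,0.2,-0.56],[0.14,0.34,-0.63],[0.22,0.5,-0.63],[0.29,0.65,-0.63],[0.33,0.738,-0.63]]' --rotation '[[0,0,0],[0,0,0],[0,0,-0.05],[0,0,-0.13],[0,0,-0.21],[0,0,-0.29],[0,0,-0.36],[0,0,-0.387]]'

```text
clock: 13.35
eef_pos: [0.5483, 0.0017, 0.1786]
tool_rot: [-0.023, 1.0, 0.0, -0.001]
ft_force: [-0.5, 0.4, -1.7]
grip_width: 0.0125
grasp_force: 60.3
```

Run:
```python
from h import *
from workcell import bot
o=bot.get_obs();print(o["eef_pos"],o["clock"])
print(move(o,[.500,.1025,.105],np.deg2rad(92.6)))
```

```text
[0.54826794 0.00172309 0.17860276] 13.35
(array([0.174 , 0.4115, 0.2947]), array([ 0.0002, -0.0031,  0.0008]))
```

>>> drive_tool --slide '[[0.04,0.08,0.04],[0.08,0.18,0.08],[0.12,0.28,0.12],[0.15,0.36,0.18],[0.174,0.405,0.24],[0.174,0.412,0.28],[0.174,0.412,0.295],[0.174,0.412,0.295]]' --rotation '[[0,0,0],[0,0,0],[0,0,0],[0,0,0],[0,0,0],[0,0,0],[0,0,0],[0,0,0]]'

```text
clock: 14.35
eef_pos: [0.5019, 0.1005, 0.1052]
tool_rot: [-0.021, 1.0, -0.0, -0.0]
ft_force: [0.4, 0.3, -0.8]
grip_width: 0.0128
grasp_force: 60.3
```

Run:
```python
from h import *
from workcell import bot
o=bot.get_obs();print(o["eef_pos"],o["clock"])
c=bot.camera("wrist"); np.savez("w4.npz",**c,eef=o["eef_pos"],rot=o["tool_rot"]);P=cloud(c)
cv2.imwrite("pics/w4.png",cv2.resize(c["image"][:,:,::-1],(800,600),interpolation=cv2.INTER_CUBIC))
z=o["eef_pos"][2]
h=np.histogram(P[(abs(P[...,0]-.49)<.012)&(abs(P[...,1]-.13)<.015)][:,2],bins=np.arange(.06,.13,.003)); print(h)
print("held",rect(P,(.499,.116),.04,z-.012,z-.002))
for r in(.068,): print("plate",rect(P,(.5249,.1309),r,.006,.012),rect(P,(.5249,.1309),r,.004,.075))
print("post A",rect(P,(.497,.1556),.02,.05,.058))
```

```text
[0.5019473  0.10050834 0.10524572] 14.35
(array([  0,   0,   0,   0,   0,   0,   0,   0,  38,  63,  54, 183, 556,
         0,   0,   0,   1,   7,  14,  20,  20,  17,  27]), array([0.06 , 0.063, 0.066, 0.069, 0.072, 0.075, 0.078, 0.081, 0.084,
       0.087, 0.09 , 0.093, 0.096, 0.099, 0.102, 0.105, 0.108, 0.111,
       0.114, 0.117, 0.12 , 0.123, 0.126, 0.129]))
held (1573, array([495.6, 117.4]), [array([499.1, 112.5]), array([48.3, 23.1]), np.float64(89.3)])
plate (3056, array([498.5, 123.5]), [array([528.7, 131.2]), array([99.1, 92. ]), np.float64(2.7)]) (5255, array([506.6, 135.7]), [array([528.7, 131.2]), array([99.1, 92. ]), np.float64(2.7)])
post A (332, array([496.4, 155.2]), [array([496.9, 155.5]), array([14.7, 14.1]), np.float64(3.6)])
```

View pics/w4.png

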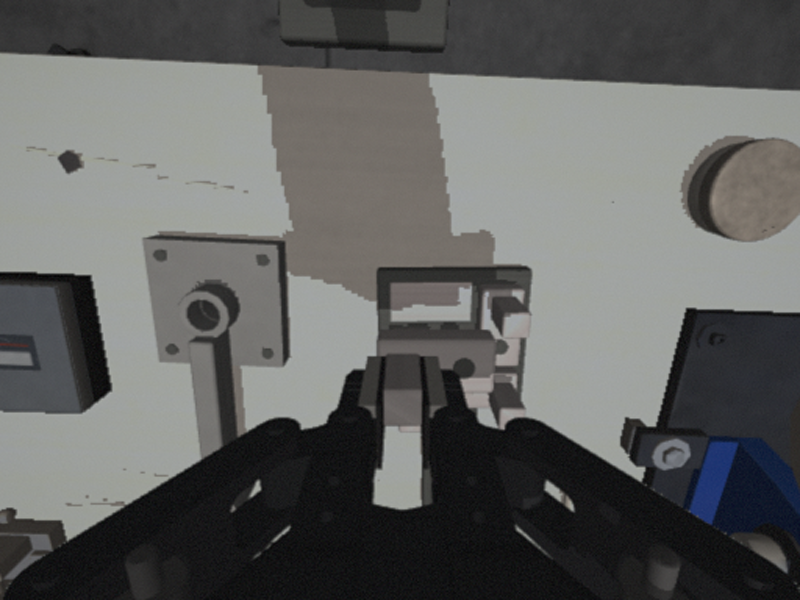

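The held foot is at (435,350) and seat 1 lies beneath it at (430,300). The rectangle says the foot is twisted about 3°, so I'll check that with an edge fit.

Run:
```python
from h import *
for f,ctr,zz in(("w4",(.499,.1125),.0983),("w3",(.55,.1434),.0922)):
    c=load(f+".npz"); P=cloud(c); z=c["eef"][2]
    m=(abs(P[...,0]-ctr[0])<.02)&(abs(P[...,1]-ctr[1])<.035)&(P[...,2]>z-.014)&(P[...,2]<z-.001)
    Q=P[m]*1000
    A=np.c_[Q[:,:2]-np.array(ctr)*1000,np.ones(len(Q))]; co=np.linalg.lstsq(A,Q[:,2],rcond=None)[0]
    for _ in range(4):
        k=abs(A@co-Q[:,2])<1.2; co=np.linalg.lstsq(A[k],Q[k,2],rcond=None)[0]
    Q=Q[k]; print(f,"plane slopes x,y,z0",co.round(3),len(Q),z)
    ys=np.arange(Q[:,1].min()+2,Q[:,1].max()-2,2.); e=[Q[abs(Q[:,1]-y)<1.2,0].min() for y in ys]
    p=np.polyfit(ys,e,1); r=np.std(np.polyval(p,ys)-e); print("near edge heading",90-np.degrees(np.arctan(p[0])),r,np.polyval(p,ctr[1]*1000))
    xs=np.arange(Q[:,0].min()+2,Q[:,0].min()+9,1.); print("ends",np.mean([[Q[abs(Q[:,0]-x)<1,1].min(),Q[abs(Q[:,0]-x)<1,1].max()] for x in xs],0),xs.mean())
    print(np.degrees(np.arctan2(*R.from_quat(c["rot"]).as_matrix()[1::-1,1])))
```

```text
w4 plane slopes x,y,z0 [ 1.4000e-02 -1.0000e-03  9.6552e+01] 1305 0.10524571942322238
near edge heading 92.64663823126833 0.23138452982833932 488.87758124549276
ends [ 88.79461093 135.81114659] 492.95863042879006
92.45398377946556
w3 plane slopes x,y,z0 [2.2000e-02 1.0000e-03 9.1669e+01] 1360 0.09817625941142472
near edge heading 92.0746140496079 0.19766974597960993 538.3672009965037
ends [119.74337614 166.55841948] 542.4937241625506
92.1809119203521
```

>>> drive_tool --slide '[[0,0,0.02],[0,0,0.04],[0,0,0.05],[0,0,0.05],[0,0,0.05],[0,0,0.05],[0,0,0.05],[0,0,0.05]]' --rotation '[[0,0,0],[0,0,0],[0,0,0],[0,0,0],[0,0,0],[0,0,0],[0,0,0],[0,0,0]]'

```text
clock: 15.4
eef_pos: [0.5017, 0.101, 0.0929]
tool_rot: [-0.022, 1.0, -0.0, 0.0]
ft_force: [0.1, -0.1, -1.3]
grip_width: 0.0126
grasp_force: 60.3
```

Run:
```python
from h import *
from workcell import bot
o=bot.get_obs();print(o["eef_pos"],o["clock"]); c=bot.camera("wrist"); P=cloud(c); z=o["eef_pos"][2]; ctr=(.5,.114)
m=(abs(P[...,0]-ctr[0])<.02)&(abs(P[...,1]-ctr[1])<.035)&(abs(P[...,2]-z+.0087)<.0015); Q=P[m]*1000
ys=np.arange(Q[:,1].min()+2,Q[:,1].max()-2,2.); e=[Q[abs(Q[:,1]-y)<1.2,0].min() for y in ys]; p=np.polyfit(ys,e,1); print("near edge",np.polyval(p,114),90-np.degrees(np.arctan(p[0])))
xs=np.arange(Q[:,0].min()+2,Q[:,0].min()+9,1.); print("ends",np.mean([[Q[abs(Q[:,0]-x)<1,1].min(),Q[abs(Q[:,0]-x)<1,1].max()] for x in xs],0),np.median(Q[:,2]))
print("plate",rect(P,(.5249,.1309),.068,.004,.075))
```

```text
[0.50166158 0.10104164 0.09286911] 15.4
near edge 488.4931189658632 92.65563324559209
ends [ 89.42558197 136.30676317] 84.15750171251446
plate (5653, array([506.1, 135.2]), [array([521.9, 130.8]), array([85.5, 92.3]), np.float64(2.5)])
```

>>> drive_tool --slide '[[0.003,0.012,0.0],[0.003,0.012,0.05],[0.003,0.012,0.11],[0.003,0.012,0.17],[0.003,0.012,0.21],[0.003,0.012,0.235],[0.003,0.012,0.242],[0.003,0.012,0.242]]' --rotation '[[0,0,0],[0,0,0],[0,0,0],[0,0,0],[0,0,0],[0,0,0],[0,0,0],[0,0,0]]'

```text
clock: 16.45
eef_pos: [0.5005, 0.1039, 0.0328]
tool_rot: [-0.022, 1.0, -0.0, -0.0]
ft_force: [-3.0, -1.0, 4.9]
grip_width: 0.0127
grasp_force: 60.8
```

>>> drive_tool --slide '[[0,0,0],[0,0,0],[0,0,0],[0,0,0],[0,0,-0.08],[0,0,-0.2],[0,0,-0.36],[0,0,-0.5]]' --rotation '[[0,0,0],[0,0,0],[0,0,0],[0,0,0],[0,0,0],[0,0,0],[0,0,0],[0,0,0]]' --gripper 0.45

```text
clock: 17.45
eef_pos: [0.5009, 0.104, 0.1586]
tool_rot: [-0.022, 1.0, 0.0, 0.0]
ft_force: [0.4, -0.0, -0.6]
grip_width: 0.0381
grasp_force: 0.0
```

Run:
```python
from h import *
from workcell import bot
o=bot.get_obs();print(o["eef_pos"],o["clock"])
print(move(o,[.46,-.03,.17],np.pi/2))
```

```text
[0.5008545  0.10404613 0.15864184] 17.45
(array([ 0.1867, -0.5285, -0.0456]), array([0.0002, 0.001 , 0.0875]))
```

>>> drive_tool --slide '[[0.02,-0.1,-0.03],[0.05,-0.25,-0.06],[0.08,-0.42,-0.1],[0.11,-0.58,-0.13],[0.14,-0.74,-0.13],[0.17,-0.86,-0.13],[0.2,-0.93,-0.13],[0.2,-0.93,-0.13]]' --rotation '[[0,0,0],[0,0,0.02],[0,0,0.04],[0,0,0.06],[0,0,0.08],[0,0,0.087],[0,0,0.087],[0,0,0.087]]'

```text
clock: 18.45
eef_pos: [0.4605, -0.1315, 0.1898]
tool_rot: [0.001, 1.0, 0.0, -0.0]
ft_force: [0.7, -0.0, -0.9]
grip_width: 0.0388
grasp_force: 0.0
```

Run:
```python
from h import *
from workcell import bot
o=bot.get_obs();print(o["eef_pos"],o["clock"]); c=bot.camera("wrist"); np.savez("w5.npz",**c); P=cloud(c)
cv2.imwrite("pics/w5.png",cv2.resize(c["image"][:,:,::-1],(800,600),interpolation=cv2.INTER_CUBIC))
f=(.5251,.131)
print("plate",rect(P,f,.068,.004,.075)); 
for n,xy in(("A",(.497,.1556)),("B",(.5535,.106)),("s2",(.5499,.1594)),("s1",(.5001,.1026))): print("post",n,rect(P,xy,.014,.0505,.058))
for n,xy in(("s2",(.5505,.1457)),("s1",(.4995,.1161))):
    m=(np.hypot(P[...,0]-xy[0],P[...,1]-xy[1])<.012)&(abs(P[...,2]-.024)<.006); print(n,"foot z",np.median(P[m][:,2]),m.sum())
print("far rest",rect(P,(.655,.137),.015,.048,.06)); print("pin",rect(P,f,.012,.064,.075))
b=(.506,-.0104)
print("flange",rect(P,b,.058,.011,.019)); print("hub",rect(P,b,.02,.028,.036)); print("boss",rect(P,(.636,-.012),.02,.035,.043)); print("rib",rect(P,(.575,-.011),.04,.03,.043))
for x in np.arange(.52,.65,.01):
    m=(abs(P[...,0]-x)<.003)&(abs(P[...,1]+.011)<.006)&(P[...,2]>.01)&(P[...,2]<.06); print(round(x,3),np.percentile(P[m][:,2],80).round(4) if m.any() else None,end="; ")
```

```text
[ 0.46052733 -0.13149105  0.1897678 ] 18.45
plate (5890, array([521.1, 121.7]), [array([536.1, 130.9]), array([113.7,  93.3]), np.float64(2.7)])
post A (67, array([497.2, 149.9]), [array([497.1, 150.7]), array([13.4,  5.8]), np.float64(2.3)])
post B (155, array([553.1, 104.7]), [array([553.6, 105.9]), array([15. , 15.4]), np.float64(5.0)])
post s2 (156, array([549.9, 158.6]), [array([550.1, 159.4]), array([15.5, 13.9]), np.float64(89.4)])
post s1 (173, array([499.6, 101.4]), [array([500., 102.]), array([14.2, 15. ]), np.float64(0.1)])
s2 foot z 0.02422341772960762 233
s1 foot z 0.024215131778951682 112
far rest (172, array([653.7, 135.4]), [array([654.8, 136.6]), array([17.8, 17.3]), np.float64(31.7)])
pin (93, array([524.6, 128.8]), [array([525.3, 130. ]), array([ 9.3, 10.6]), np.float64(32.4)])
flange (2769, array([501.7, -12.2]), [array([515.5, -10.6]), array([76.6, 94.6]), np.float64(89.6)])
hub (310, array([506.7, -11.5]), [array([506.1, -10.8]), array([28.5, 28. ]), np.float64(18.7)])
boss 0
rib (499, array([561.2, -12.7]), [array([563.2, -11. ]), array([14.8, 56.4]), np.float64(89.4)])
0.52 0.0389; 0.53 0.0396; 0.54 0.0397; 0.55 0.0395; 0.56 0.0397; 0.57 0.0394; 0.58 0.0397; 0.59 0.0393; 0.6 None; 0.61 None; 0.62 None; 0.63 None; 0.64 None;
```

View pics/w5.png

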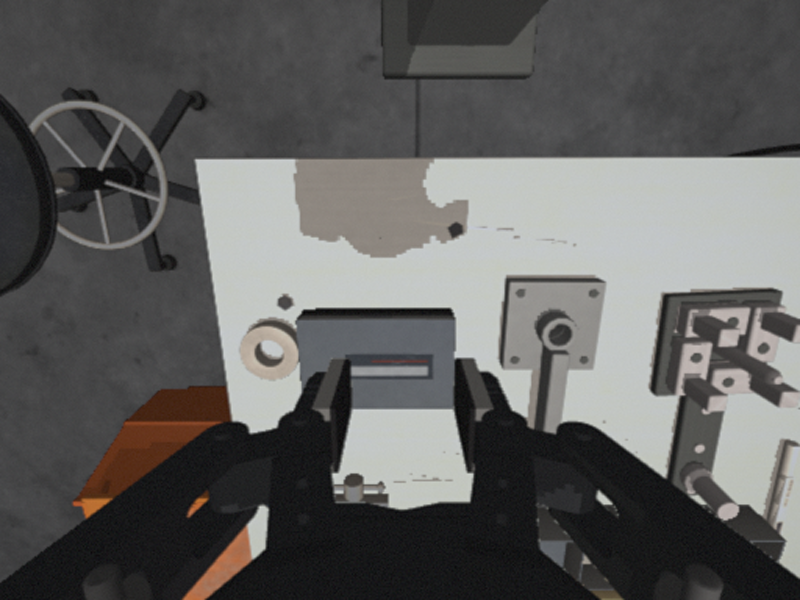

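All four posts stand on the fixture (the pinwheel around (730,345)) and both placed feet lie at z = 24 mm, flat. The bracket hub is at (557,333) with its rib running straight down the image.

Run:
```python
from h import *
from workcell import bot
o=bot.get_obs(); y=np.deg2rad(89.6)
print(move(o,[.5426,-.0109,.10],y),move(o,[.5426,-.0109,.06],y))
```

```text
(array([-0.3265,  0.4797,  0.3593]), array([0.0007, 0.0002, 0.0115])) (array([-0.3265,  0.4797,  0.5193]), array([0.0007, 0.0002, 0.0115]))
```

>>> drive_tool --slide '[[-0.08,0.12,0.03],[-0.17,0.25,0.1],[-0.26,0.38,0.2],[-0.32,0.47,0.32],[-0.3265,0.48,0.42],[-0.3265,0.48,0.5],[-0.3265,0.48,0.52],[-0.3265,0.48,0.52]]' --rotation '[[0,0,0.005],[0,0,0.01],[0,0,0.0115],[0,0,0.0115],[0,0,0.0115],[0,0,0.0115],[0,0,0.0115],[0,0,0.0115]]'

```text
clock: 19.5
eef_pos: [0.5426, -0.0099, 0.0599]
tool_rot: [0.002, 1.0, 0.0, -0.0]
ft_force: [0.1, -0.4, 0.8]
grip_width: 0.0386
grasp_force: 0.0
```

>>> drive_tool --slide '[[0,0,0.03],[0,0,0.07],[0,0,0.11],[0,0,0.14],[0,0,0.155],[0,0,0.16],[0,0,0.16],[0,0,0.16]]' --rotation '[[0,0,0],[0,0,0],[0,0,0],[0,0,0],[0,0,0],[0,0,0],[0,0,0],[0,0,0]]'

```text
clock: 20.5
eef_pos: [0.5429, -0.0104, 0.0201]
tool_rot: [0.003, 1.0, -0.0, 0.0]
ft_force: [-0.7, -0.3, 0.7]
grip_width: 0.0383
grasp_force: 0.0
```

Run:
```python
from h import *
from workcell import bot
o=bot.get_obs(); y=np.deg2rad(89.6); print(o["eef_pos"])
print(move(o,[.5426,-.0109,.0195],y))
c=bot.camera("wrist");P=cloud(c);b=(.506,-.0106)
print("hub",rect(P,b,.02,.028,.036)); print("flange",rect(P,b,.058,.011,.019))
```

```text
[ 0.5428839  -0.01044245  0.02013353]
(array([ 0.0011, -0.0018,  0.0025]), array([-0.    ,  0.0014,  0.0029]))
hub (1560, array([506.4, -10.7]), [array([506.7, -10.8]), array([29.1, 28.2]), np.float64(1.9)])
flange (13633, array([499.9, -10.6]), [array([507. , -10.6]), array([76.5, 76.5]), np.float64(89.7)])
```

>>> drive_tool --slide '[[0,0,0],[0,0,0],[0,0,0],[0,0,0],[0,0,0],[0,0,0],[0,0,0],[0,0,0]]' --rotation '[[0,0,0],[0,0,0],[0,0,0],[0,0,0],[0,0,0],[0,0,0],[0,0,0],[0,0,0]]' --gripper 0

```text
clock: 21.55
eef_pos: [0.5429, -0.0103, 0.0203]
tool_rot: [0.003, 1.0, 0.0, 0.0]
ft_force: [-0.9, 1.0, 5.4]
grip_width: 0.0127
grasp_force: 61.8
```

>>> drive_tool --slide '[[0,0,-0.02],[0,0,-0.06],[0,0,-0.12],[0,0,-0.2],[0,0,-0.28],[0,0,-0.36],[0,0,-0.42],[0,0,-0.44]]' --rotation '[[0,0,0],[0,0,0],[0,0,0],[0,0,0],[0,0,0],[0,0,0],[0,0,0],[0,0,0]]'

```text
clock: 22.55
eef_pos: [0.5433, -0.0105, 0.1313]
tool_rot: [0.003, 1.0, -0.0, 0.001]
ft_force: [0.1, -0.8, -4.1]
grip_width: 0.0127
grasp_force: 60.7
```

```bash
cat > br.py <<'E'
from h import *
from workcell import bot
o=bot.get_obs(); c=bot.camera("wrist"); P=cloud(c); e=o["eef_pos"]; q=R.from_quat(o["tool_rot"])
print(e,o["clock"],o["grip_width"],np.degrees(np.arctan2(*q.as_matrix()[1::-1,1])))
T=q.inv().apply((P-e).reshape(-1,3)).reshape(P.shape)*1000
m=(T[...,0]>15)&(T[...,0]<80)&(abs(T[...,1])<42)
print(np.histogram(T[m][:,2],bins=np.arange(-25,35,3)))
Q=T[m&(T[...,2]>-2)&(T[...,2]<13)]; A=np.c_[Q[:,:2],np.ones(len(Q))]; co=np.linalg.lstsq(A,Q[:,2],rcond=None)[0]
for _ in range(5):
    k=abs(A@co-Q[:,2])<1.2; co=np.linalg.lstsq(A[k],Q[k,2],rcond=None)[0]
print("flange top in tool: slopes deg x,y",np.degrees(co[:2]).round(2),"z at tool origin",co[2].round(2),k.sum())
r=cv2.minAreaRect(Q[k][:,:2].astype(np.float32)); print("flange rect",[np.round(v,1) for v in r])
mx=Q[k][:,0].max(); s=Q[k]; ys=np.arange(-30,31,3.); ed=[s[abs(s[:,1]-y)<2,0].max() for y in ys]; p=np.polyfit(ys,ed,1); print("near edge tool x",p, "y ends",s[:,1].min(),s[:,1].max())
W=P[m][(T[m][:,2]>-2)&(T[m][:,2]<13)][k]; A=np.c_[W[:,:2],np.ones(len(W))]; co=np.linalg.lstsq(A,W[:,2],rcond=None)[0]; print("world slopes deg",np.degrees(co[:2]),"z mean",W[:,2].mean())
if (abs(e[1]+.01)>.08):
    f=(.5251,.131);
E
python3 br.py
```

```text
[ 0.54333477 -0.01048666  0.13130628] 22.55 0.012687394659440177 89.68031410259005
(array([   0,  140,  316,   77, 1371,  146,  115,  104,   96, 5503, 6037,
         47,   47,   47,   36,    4,    0,    0,    0]), array([-25, -22, -19, -16, -13, -10,  -7,  -4,  -1,   2,   5,   8,  11,
        14,  17,  20,  23,  26,  29,  32]))
flange top in tool: slopes deg x,y [-0.18  0.01] z at tool origin 5.2 10793
flange rect [array([44.6, -1.3]), array([59.1, 76.3]), np.float64(0.0)]
near edge tool x [-4.17864271e-04  7.41067725e+01] y ends -39.487339282916146 36.849899676057696
world slopes deg [-0.0471325  -0.01227169] z mean 0.12614433541582945
```

Run:
```python
from h import *
from workcell import bot
o=bot.get_obs(); print(move(o,[.5612,.1340,.1225],np.deg2rad(92.65)))
```

```text
(array([-0.0688,  0.5783,  0.0348]), array([-0.0002,  0.0039, -0.1036]))
```

>>> drive_tool --slide '[[0,0.03,0],[-0.01,0.1,0],[-0.025,0.2,0],[-0.04,0.32,0],[-0.055,0.43,0],[-0.065,0.52,0.01],[-0.069,0.565,0.025],[-0.069,0.578,0.035]]' --rotation '[[0,0,0],[0,0,-0.01],[0,0,-0.03],[0,0,-0.05],[0,0,-0.07],[0,0,-0.09],[0,0,-0.1036],[0,0,-0.1036]]'

```text
clock: 23.6
eef_pos: [0.5601, 0.1349, 0.1201]
tool_rot: [-0.024, 1.0, -0.0, -0.001]
ft_force: [0.2, -1.0, -4.1]
grip_width: 0.0128
grasp_force: 60.6
```

>>> drive_tool --slide '[[0,0,0],[0,0,0],[0,0,0],[0,0,0],[0,0,0],[0,0,0],[0,0,0],[0,0,0]]' --rotation '[[0,0,0],[0,0,0],[0,0,0],[0,0,0],[0,0,0],[0,0,0],[0,0,0],[0,0,0]]'

```text
clock: 24.6
eef_pos: [0.5606, 0.134, 0.121]
tool_rot: [-0.023, 1.0, -0.0, -0.0]
ft_force: [-0.4, -0.5, -3.4]
grip_width: 0.0126
grasp_force: 60.6
```

```bash
cat > br2.py <<'E'
from h import *
from workcell import bot
exec(open("br.py").read())
ex=p[1]; yc=(s[:,1].min()+s[:,1].max())/2
loc=np.array([ex+.2-38,yc,20.])/1000; print("bore underside world",(e+q.apply(loc)).round(4))
near=rect(P,(.45,.13),.06,.006,.012); print("plate visible",near)
pts=P[(abs(P[...,2]-.010)<.003)&(abs(P[...,0]-.49)<.03)&(abs(P[...,1]-.13)<.06)]*1000
if len(pts)>20:
    yy=np.arange(95,165,5.); ed=[pts[abs(pts[:,1]-v)<3,0].min() if (abs(pts[:,1]-v)<3).any() else np.nan for v in yy]; print("plate near edge x",np.round(ed,1),"y range",pts[:,1].min(),pts[:,1].max())
print("far rest",rect(P,(.655,.137),.016,.048,.06))
v=c["image"][:,:,::-1].copy(); cv2.imwrite("pics/w6.png",cv2.resize(v,(800,600),interpolation=cv2.INTER_CUBIC))
for n in("top","scene"):
    d=bot.camera(n); np.savez(n+"1.npz",**d)
a=load("scene1.npz")["image"][110:300,120:400,::-1]; cv2.imwrite("pics/scene1.png",cv2.resize(a,(800,543),interpolation=cv2.INTER_CUBIC))
E
python3 br2.py
```

```text
[0.5606174  0.13398689 0.12104697] 24.6 0.012613405595545848 92.6534634135977
(array([   0,  129,  322,   83, 1367,  159,  116,   91,  108, 5480, 6059,
         46,   47,   45,   36,    5,    0,    0,    0]), array([-25, -22, -19, -16, -13, -10,  -7,  -4,  -1,   2,   5,   8,  11,
        14,  17,  20,  23,  26,  29,  32]))
flange top in tool: slopes deg x,y [-0.15  0.02] z at tool origin 5.17 10812
flange rect [array([44.6, -1.3]), array([59.2, 76.4]), np.float64(0.0)]
near edge tool x [-3.83917581e-04  7.41622247e+01] y ends -39.55745942806982 36.87721335399795
world slopes deg [-0.1487259  -0.03050365] z mean 0.11601007643614904
bore underside world [0.5244 0.131  0.101 ]
plate visible (840, array([483.4, 130.1]), [array([483.6, 128.9]), array([ 7. , 91.3]), np.float64(2.6)])
plate near edge x [481.6 481.4 481.1 480.9 480.7 480.5 480.2 480.  479.8 479.6 479.3 479.1
 478.9 478.6] y range 83.28775806735614 174.6046046737418
far rest 0
```

View pics/w6.png

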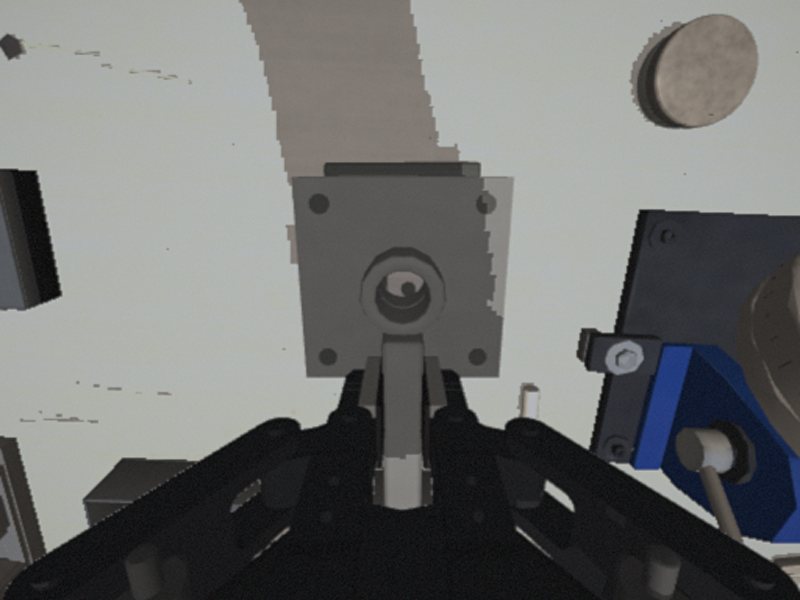

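View pics/scene1.png

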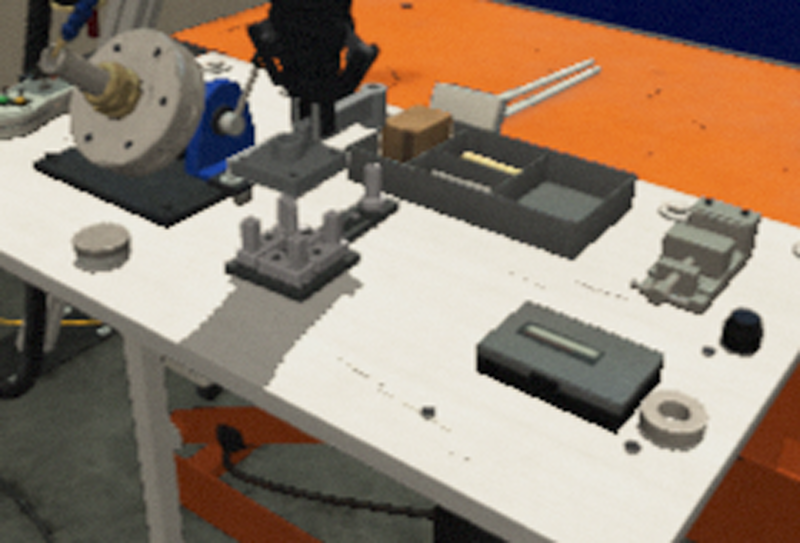

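The pin's dark tip shows inside the bore at about (408,289), and the flange sits squarely over the plate. In the scene view the bracket hangs level over the four posts. I'll check the offset by casting a ray to the pin tip.

Run:
```python
from h import *
from workcell import bot
c=bot.camera("wrist"); P=cloud(c); g=cv2.cvtColor(c["image"],cv2.COLOR_RGB2GRAY)
ctr=(.5246,.131)
m=(np.hypot(P[...,0]-ctr[0],P[...,1]-ctr[1])<.012)&(P[...,2]>.058)&(P[...,2]<.075)
print("pin pts",m.sum(),P[m].mean(0).round(4),P[m].max(0).round(4),P[m].min(0).round(4))
print(onz(c,(261.1,185),.07))
z=np.median(P[(np.hypot(P[...,0]-ctr[0],P[...,1]-ctr[1])<.016)&(P[...,2]>.125)][:,2]); print("hub top",z)
m=(np.hypot(P[...,0]-ctr[0],P[...,1]-ctr[1])<.02)&(abs(P[...,2]-z)<.0015)
(cx,cy),r=cv2.minEnclosingCircle((P[m][:,:2]*1000).astype(np.float32)); print("hub circle",cx,cy,r)
b=np.zeros(m.shape,np.uint8); b[m]=255; cs,h=cv2.findContours(b,cv2.RETR_CCOMP,cv2.CHAIN_APPROX_NONE)
for k,x in enumerate(cs):
    if len(x)>25 and h[0][k][3]>=0: el=cv2.fitEllipse(x); print("bore ellipse",el,onz(c,el[0],z))
# flange/boss in the top view, far rest alignment
d=load("top1.npz"); Q=cloud(d); print("boss top cam",rect(Q,(.655,.137),.03,.13,.145)); print("top cam far rest",rect(cloud(load("top0.npz")),(.655,.137),.02,.045,.06),"pin",rect(cloud(load("top0.npz")),(.525,.131),.012,.06,.075))
```

```text
<stdin>:6: RuntimeWarning: Mean of empty slice.
  ret = um.true_divide(
Traceback (most recent call last):
ValueError: zero-size array to reduction operation maximum which has no identity
```

Run:
```python
from h import *
from workcell import bot
c=bot.camera("wrist"); P=cloud(c); o=bot.get_obs(); print(o["eef_pos"],o["ft_force"])
ctr=(.5246,.131)
z=np.median(P[(np.hypot(P[...,0]-ctr[0],P[...,1]-ctr[1])<.016)&(P[...,2]>.125)][:,2]); print("hub top",z)
m=(np.hypot(P[...,0]-ctr[0],P[...,1]-ctr[1])<.02)&(abs(P[...,2]-z)<.0015)
b=np.zeros(m.shape,np.uint8); b[m]=255; cs,h=cv2.findContours(b,cv2.RETR_CCOMP,cv2.CHAIN_APPROX_NONE)
for k,x in enumerate(cs):
    if len(x)>25: el=cv2.fitEllipse(x); print("ellipse",h[0][k][3],np.round(el[1],1),onz(c,el[0],z).round(4))
Q=cloud(load("top1.npz")); Q0=cloud(load("top0.npz"))
print("boss",rect(Q,(.655,.137),.03,.13,.145)); print("top flange",rect(Q,(.525,.131),.06,.11,.12)); print("far rest",rect(Q0,(.655,.137),.02,.045,.06),"pin",rect(Q0,(.525,.131),.012,.06,.075),"plate",rect(Q0,(.525,.131),.068,.005,.08))
```

```text
[0.56061142 0.13400031 0.12101595] [ 0.48270307 -0.50390865 -4.22693162]
hub top 0.1327069552047641
ellipse -1 [52.8 53.2] [[0.5239 0.1309 0.1327]]
ellipse 0 [33.7 35.3] [[0.524  0.1309 0.1327]]
boss 0
top flange 0
far rest (35, array([655.9, 137.4]), [array([656.1, 137.7]), array([16.6, 14.4]), np.float64(1.8)]) pin (15, array([525.7, 131.6]), [array([525.7, 131.3]), array([9.1, 9.9]), np.float64(45.2)]) plate (1034, array([529.6, 131.4]), [array([535.8, 132.9]), array([112.7,  95.8]), np.float64(6.3)])
```

>>> drive_tool --slide '[[-0.002,0,0],[-0.004,0,0.001],[-0.004,0,0.002],[-0.004,0,0.002],[-0.004,0,0.002],[-0.004,0,0.002],[-0.004,0,0.002],[-0.004,0,0.002]]' --rotation '[[0,0,0],[0,0,0],[0,0,0],[0,0,0],[0,0,0],[0,0,0],[0,0,0],[0,0,0]]'

```text
clock: 25.85
eef_pos: [0.5616, 0.134, 0.1206]
tool_rot: [-0.023, 1.0, -0.0, 0.0]
ft_force: [-0.3, -0.8, -3.8]
grip_width: 0.0123
grasp_force: 60.6
```

>>> drive_tool --slide '[[0,0,0],[0,0,0],[0,0,0],[0,0,0],[0,0,0],[0,0,0],[0,0,0],[0,0,0]]' --rotation '[[0,0,0],[0,0,0],[0,0,0],[0,0,0],[0,0,0],[0,0,0],[0,0,0],[0,0,0]]'

```text
clock: 26.85
eef_pos: [0.5616, 0.134, 0.1205]
tool_rot: [-0.023, 1.0, -0.0, -0.0]
ft_force: [-0.6, 0.3, -3.9]
grip_width: 0.0126
grasp_force: 60.6
```

```bash
python3 br.py && python3 -c "
from workcell import bot
print(bot.job_done())"
```

```text
[0.56159814 0.13401966 0.12053746] 26.85 0.012561783180858486 92.6536059217488
(array([   0,  143,  308,   85, 1370,  143,  125,  104,  100, 5586, 5936,
         50,   49,   44,   35,    5,    0,    0,    0]), array([-25, -22, -19, -16, -13, -10,  -7,  -4,  -1,   2,   5,   8,  11,
        14,  17,  20,  23,  26,  29,  32]))
flange top in tool: slopes deg x,y [-0.15  0.02] z at tool origin 5.15 10755
flange rect [array([44.6, -1.3]), array([59.1, 76.4]), np.float64(0.0)]
near edge tool x [-5.1279608e-04  7.4133729e+01] y ends -39.560697315052025 36.84989447321289
world slopes deg [-0.14957294 -0.02893069] z mean 0.11551327119400238
the job is handed in; nothing more can be done
None
```

I handed the job in at about 27 s: both blocks are seated flat and released, and the bracket is held level and still, its bore within about 1 mm of the pin axis, its far end lined up with the far rest and its underside about 30 mm above the pin's tip.

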